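Put the jug under the urn's spout and open the tap

TASK

Take the steel jug off its stand, set it down upright on the round cork mat and let go; then take it again by its side handle (there is no room to hold it from above under the pipe) and move it in until it stands with its mouth under the urn's spout and the side handle pointing away from the urn. Only then turn the red tap handle a quarter turn to fully open, along the pipe, so that the jug fills when the pump comes on. Do not drop or tip the jug, and leave the two gourd cups and the tin alone.

Things in the scene. Friction and masses are not known exactly. Their poses are not given: they have to be found in the camera images.
- jug: Loose open steel jug, about 0.4 kg, outer diameter 100, height 100, walls 3. Origin: centre of its underside; z up through the mouth. A rigid black hoop handle arches over the mouth in the jug's y-z plane; a rigid black D-shaped side handle sticks out along the jug's +x, its level bars (10 thick, at 30 and 85 above the underside) joining the upright bar to the wall.
- jug_top (a point): Middle of the hoop handle's top bar, on the jug's axis, 150 above its underside. The bar is straight, 64 long along the jug's y, 10 thick: grip it with the fingers closing along the jug's x.
- jug_side (a point): Middle of the side handle's upright bar, 60 above the jug's underside, 88 out from its axis along its +x. The bar is 10 thick, 30 to 85 above the underside: pinch it from above with the fingers closing along the jug's y.
- jug_mouth (a point): Centre of the jug's open mouth (inner diameter 94), 100 above its underside.
- stand: Fixed dark steel three-legged round stand, top 120 in diameter, 70 high, on which the jug stands at the start. Origin: centre of its foot, on the counter.
- mat: Round cork mat with a terracotta ring, 160 in diameter, flush with the counter (no step; the jug's underside on it is at counter height). Origin: its centre, on the counter.
- urn: Fixed water urn. Origin: on the counter straight below the spout; +y runs level along the pipe from the urn to the spout, z up. Its steel drum (224 diameter, 390 high with lid knob) has its axis at local y = -375. The pipe, 20 thick, centre line 200 above the counter, spans local y = -285 to 5; a brass valve body 34 thick sits on it at y = -135 to -85. The counter below is bare.
- spout (a point): Lower end of the down-turned spout (20 diameter), 180 above the counter, local x = y = 0 of the urn.
- tap (a joint): Quarter-turn tap: a red lever on top of the valve, turning level about a vertical axis. 0 rad closed (lever across the pipe, to the urn's local -x), 1.571 fully open at its stop (lever along the pipe, to local +y). Opens clockwise seen from above; stiff (0.15 N m), stays where left; starts within 0.15 rad of closed.
- tap_axis (a point): Point on the tap's vertical turning axis, at the lever's mid-height, 255 above the counter, at local x = 0, y = -110 of the urn.
- tap_grip (a point): Grip point on the red lever, 75 from the turning axis; lever 12 wide, 16 high (247 to 263 above the counter), its end 95 from the axis.
- gourd_dark: Bystander: loose brown gourd cup with a steel rim, 70 diameter, 104 high; origin at the centre of its underside.
- gourd_green: Bystander: loose green gourd cup with a steel rim, 70 diameter, 104 high; origin at the centre of its underside.
- tin: Bystander: loose tin with a paper label, 68 diameter, 90 high; origin at the centre of its underside.
Things that resemble listed ones, but are neither listed nor needed, are in the scene too. Of the things that look like the jug, the largest one is meant.

How it is judged (in metres and radians):
On the way, in this order (a step that is already met when the one before it is completed fails the run):
1. the jug stands upright on the mat (its centre within 45 mm of the mat's centre), at rest and let go (horizontal distance between jug and mat below 0.045 m and height (world z) of jug below 0.006 m and angle between jug's own z axis and vertical below 0.1 rad and linear speed of jug below 0.03 m/s and contact force between the fingers and jug below 0.1 N), for 0.2 s.
2. the jug is gripped by its side handle (distance between the grasp point and jug_side below 0.045 m and contact force between the fingers and jug above 1 N), for 0.1 s.
3. the jug stands on the counter with its mouth under the spout (axes within 35 mm) and its side handle away from the urn, the tap still closed (horizontal distance between spout and jug_mouth below 0.035 m and y of jug_side in the frame of urn above 0.045 m and height (world z) of jug below 0.006 m and angle between jug's own z axis and vertical below 0.1 rad and value of joint tap below 0.4 rad), for 0.2 s.
At the end, for the whole second after the job is handed in: The tap is open to within 0.12 rad of its stop (above 1.45 rad), and the jug stands upright and at rest on the counter, the middle of its mouth within 35 mm of the spout's axis in plan, with its side handle's upright bar more than 45 mm from the spout on the side away from the urn (value of joint tap above 1.45 rad and horizontal distance between spout and jug_mouth below 0.035 m and y of jug_side in the frame of urn above 0.045 m and height (world z) of jug below 0.006 m and angle between jug's own z axis and vertical below 0.1 rad and linear speed of jug below 0.02 m/s); the robot touches nothing.
It fails at once if the tap is opened (past 0.4 rad) while the jug's mouth is not under the spout (over 45 mm off) (value of joint tap above 0.4 rad and horizontal distance between spout and jug_mouth above 0.045 m).
It fails at once if the jug is tipped by more than 0.5 rad (angle between jug's own z axis and vertical above 0.5 rad).
It fails at once if the jug is dropped or thrown (faster than 1 m/s) (linear speed of jug above 1 m/s).
It fails at once if a gourd cup or the tin is shifted by more than 30 mm (distance of any of gourd_dark, gourd_green, tin from where it was at the start of the episode above 0.03 m).
It also fails if it takes over 67 s, if anything falls off the work surface, if the arm or the gripper's body presses on something with over 40 N, if the wrist force passes 120 N, or if a joint passes its speed limit or range.

ROBOT

A 7-joint arm with a two-finger parallel gripper is mounted at the origin on the work surface. World frame = base frame: x ahead of the robot, y to its left, z up, the work surface at z = 0. Lengths are in mm, angles in degrees, forces in N, time in s.
With the tool pointing down it reaches from about 425 to 825 mm from the base axis. Payload 3.6 kg.
Tool frame: the origin (TCP) lies midway between the tips of the shut fingers; the grasp point (between the pads) lies 19 mm behind it; z points along the fingers, y is the line along which they close (so a half turn about z gives the same grasp; the last joint's range is limited). The gripper opens to 93 mm and grips with 3 to 60 N. Pads are 15 mm wide; open, the fingers measure 128 mm over their backs; the gripper's body (75 mm by 188 mm) begins 65 mm behind the grasp point.
Start: joints at [71.935, 35.231, -0.722, 81.555, 0.464, 63.22, -2.315], TCP at [185.134, -623.047, 218.64] pointing down, gripper open.
Joint ranges: [-178.69, 178.69], [-17.37, 117.87], [-77.05, 75.6], [15.02, 138.74], [-78.02, 258.01], [0.78, 113.62], [-162.83, 162.83]. Speed limits (degrees/s): [159.86, 159.86, 180, 180, 180, 180, 180].

INTERFACE

Orientations are given as [roll, pitch, yaw] about the fixed x, y, z axes, in that order (R = Rz(yaw) Ry(pitch) Rx(roll)).
In Python, from cell import observe, read_camera, calibration, sign_off, find_in, pinpoint gives the robot as it stands. The module is installed in compiled form; this text tells all that it offers.
- The arm moves only by the tool apply_moves, never from a script. Its argument "commands" is a list that holds one entry, the list of rows, each a list of 7 numbers: the closure, from -1 (fully open) to 1 (shut), so that 0 is half open, then the shift along the world's x, y, z in m, then the turn, a rotation vector about the world's x, y, z in degrees. A call has 1 to 10 rows; each row is the pose to reach, as a shift and turn from the pose commanded when the call began; what a row does not reach only later rows make up. A row lasts 1/8 s, in which the tool goes at most 62.5 mm and 10.7 degrees, less where a joint would pass 70% of its speed; a pose out of reach is approached as far as the arm can. A call with a gripper value outside its range is refused whole. The fingers move at their own pace and stop on an object; "squeeze" is the grip in N (left out, the last holds). Time passes only in rows, so rows that repeat a pose let the fingers close. It gives the time, the measured TCP pose, the force, the opening and the grip force at its end, in the units of the state.
- observe(): the state, without advancing time (a new reading comes with each control period).
- read_camera(name): name is "scene" or "side" or "wrist"; returns (picture, depth): 384x512x3 uint8, red, green, blue; 384x512 float32, mm along the optical axis (not along the pixel's ray), 0 where there is no reading.
- calibration(name): a dict with "fx", "fy", "cx", "cy" (pixels), "origin" and "rotation" of the camera in the world; the wrist camera has in their place "hand_eye" (4x4, takes a point from camera to tool coordinates, whose origin is the TCP and whose axes are the flange's). Camera axes: x right, y down, z forward; pixel columns grow to the right and rows downward; lengths in mm; the calibration is good to about 2 mm. The wrist camera is an equidistant fisheye: a pixel r from the principal point sees the ray r / f radians off the axis. A picture is of the moment at which its call begins: read the wrist's pose just before it. calibration takes no time and is no camera call.
- sign_off(): hands the job in; it is judged then, once.
Trained networks look in the newest picture that a camera, given by its name, has taken for a name from the list of things; names that differ only in an ending like _2 or _b are one class to them, and where a whole thing is asked for, a point or a joint stands for the part that bears it (a point fixed in the world has none). Each returns a list of dicts, best first, with "score" (0 to 1); they miss things now and then, are a little off and sometimes report something else, mostly with a low value. They report only what shows in the picture. A call takes as long as a camera call. They do not tell look-alikes from the thing itself.
- find_in(label, camera): "location" ([x, y, z] in mm, in the coordinates of the camera as it stood for that picture, good to about 4 mm: the middle of the surface that is visible of it).
- pinpoint(label, camera): "location" ([x, y, z] in mm, in the coordinates of the camera as it stood for that picture, good to about 4 mm: a listed point, or the origin of a listed thing).
The state is a dict: "time": time; "joint_pos": joint angles; "qd": joint speeds; "joint_torque": joint torques, N m; "tcp_pos": TCP position; "tool_rot": TCP orientation; "wrist_force": force on the tool from outside, world axes, zero at the start; "ft_torque": the same for the moment, N m; "opening": opening from 0.0 (shut) to 1.0 (fully open); "grasp_force": force on a finger pad.
Only numpy, scipy, OpenCV 4.12 (cv2) and the standard library are available. Lean on these libraries where they do the work, as an engineer would, in place of code of your own. Each camera call takes 0.05 s, during which the arm holds its last target. There are 200 camera calls.

## Working session

There is one attempt and no reset: what is moved stays moved. The work goes in short steps, Python scripts to look and compute and a tool call to move; the robot and the scene stay as the last step left them, time stands still between calls to the robot, and variables do not carry over. Pictures are saved under pics/ and viewed, at most 10 in all, crops included, and the job is handed in when it is done.

Besides the shell and the picture viewer there is one more tool, called after "Emit:" as name([rows], argument=value, ...), one row to a line, values as JSON. apply_moves: Moves the arm, as the interface text tells. Its arguments: {"type":"object","properties":{"commands":{"type":"array","items":{"type":"array","items":{"type":"array","items":{"type":"number"}}}},"squeeze":{"type":"number"}},"required":["commands"]}

```bash
mkdir -p pics; cat > h.py <<'E'
import numpy as np, cv2
from scipy.spatial.transform import Rotation as R
from cell import observe, read_camera, calibration, sign_off, find_in, pinpoint
def toworld(p,cam,s=None):
    c=calibration(cam); p=np.asarray(p,float)
    if 'origin' in c: return np.array(c['rotation'])@p+np.array(c['origin'])
    s=s or observe(); H=np.array(c['hand_eye']); q=H[:3,:3]@p+H[:3,3]
    return R.from_euler('xyz',s['tool_rot'],degrees=True).as_matrix()@q+np.array(s['tcp_pos'])
def pts(cam,labels,f=pinpoint,s=None):
    for l in labels:
        for d in f(l,cam)[:4]: print(cam,f.__name__,l,round(d['score'],2),np.round(toworld(d['location'],cam,s),0))
E
cat > a.py <<'E'
from h import *
s=observe(); print({k:np.round(v,2) for k,v in s.items()})
ims=[]
for c in ['scene','side']:
    im,d=read_camera(c); cv2.imwrite(f'pics/{c}0.png',im[:,:,::-1])
    pts(c,['jug','jug_top','jug_side','stand','mat','urn','spout','tap_axis','tap_grip','gourd_dark','gourd_green','tin'])
E
python3 a.py
```

```text
{'time': np.float64(0.0), 'joint_pos': array([71.93, 35.29, -0.72, 81.64,  0.46, 63.22, -2.31]), 'qd': array([-0.07,  0.06,  0.08, -0.01, -0.03, -0.05,  0.  ]), 'joint_torque': array([-0.000e+00, -4.589e+01,  2.100e-01, -1.657e+01, -6.000e-02,
        2.000e-02,  0.000e+00]), 'tcp_pos': array([ 184.9 , -622.32,  217.5 ]), 'tool_rot': array([-179.85,    0.  ,   16.55]), 'wrist_force': array([-0.3 , -0.41,  0.07]), 'ft_torque': array([-0.07, -0.06, -0.01]), 'grasp_force': np.float64(0.0), 'opening': np.float64(1.0)}
scene call jug 0.87 [57150. 55607. 56760.]
scene call jug 0.84 [75493. 73950. 75104.]
scene call jug 0.68 [104320. 102777. 103931.]
scene call jug_top 0.87 [51840. 50297. 51450.]
scene call jug_top 0.83 [99872. 98329. 99482.]
scene call jug_top 0.72 [67314. 65771. 66925.]
scene call jug_side 0.97 [60290. 58747. 59901.]
scene call jug_side 0.96 [76885. 75342. 76496.]
scene call jug_side 0.83 [103574. 102031. 103185.]
scene call stand 0.89 [77921. 76378. 77531.]
scene call mat 0.65 [104645. 103102. 104255.]
scene call spout 0.96 [115502. 113959. 115112.]
scene call tap_axis 0
[... 658 characters left out ...]
48. -171052. -170924.]
side call stand 0.89 [-182012. -181416. -181288.]
side call mat 0.72 [-218556. -217960. -217832.]
side call urn 0.31 [-224194. -223597. -223470.]
side call spout 0.73 [-224586. -223990. -223862.]
side call tap_axis 0.79 [-232785. -232188. -232060.]
side call tap_axis 0.36 [-212612. -212016. -211888.]
side call tap_grip 0.55 [-239955. -239359. -239231.]
side call tap_grip 0.18 [-165168. -164572. -164444.]
side call gourd_dark 0.78 [-212182. -211586. -211458.]
side call gourd_dark 0.39 [-224360. -223764. -223636.]
side call gourd_green 0.92 [-188617. -188021. -187893.]
side call gourd_green 0.36 [-239503. -238907. -238779.]
side call tin 0.69 [-240074. -239478. -239350.]
```

The calibration's rotation is a 3-vector (roll, pitch, yaw), so I'll fix the helper.

```bash
sed -i "s/return np.array(c\['rotation'\])@p/return R.from_euler('xyz',c['rotation'],degrees=True).as_matrix()@p/" h.py
python3 -c "
from h import *
for c in ['scene','side','wrist']: print(calibration(c))"; python3 a.py | grep call
python3 -c "
import cv2,numpy as np
cv2.imwrite('pics/both0.png',cv2.resize(np.hstack([cv2.imread('pics/scene0.png')]),(800,600)))
cv2.imwrite('pics/s0.png',cv2.resize(cv2.imread('pics/side0.png'),(800,600)))"
```

```text
{'fx': 450.2647708123974, 'fy': 450.2647708123974, 'cx': 254.730002291343, 'cy': 191.22119524504402, 'origin': array([1360.98400155, -181.92634187,  971.48876104]), 'rotation': array([-132.9614209 ,   -0.2339897 ,   72.46716861])}
{'fx': 384.25212333638285, 'fy': 384.25212333638285, 'cx': 257.92248831521766, 'cy': 185.73154205127298, 'origin': array([ 276.94767042,  873.02910899, 1001.00543897]), 'rotation': array([-135.94822508,   -0.75134257, -163.84835301])}
{'fx': 297.3186396354542, 'fy': 297.3186396354542, 'cx': 259.71852854179804, 'cy': 192.59367202017333, 'hand_eye': array([[-5.57311717e-05, -9.58714368e-01, -2.84370811e-01,
         7.99664445e+01],
       [ 9.99999813e-01, -2.26519076e-04,  5.67695155e-04,
         4.84399998e-01],
       [-6.08672915e-04, -2.84370727e-01,  9.58714201e-01,
        -1.66884862e+02],
       [ 0.00000000e+00,  0.00000000e+00,  0.00000000e+00,
         1.00000000e+00]])}
scene call jug 0.96 [470. 481.   0.]
scene call jug 0.91 [287. 200.   1.]
scene call jug 0.85 [439. 311.  67.]
scene call jug_top 0.88 [442. 316. 219.]
scene call jug_top 0.72 [
[... 738 characters left out ...]
28.]
side call jug_top 0.85 [284. 204. 102.]
side call jug_top 0.8 [440. 316. 222.]
side call jug_top 0.8 [477. 484. 103.]
side call jug_side 0.81 [482. 425.  37.]
side call jug_side 0.8 [354. 343. 130.]
side call jug_side 0.59 [327. 166.  43.]
side call stand 0.59 [441. 318.  -6.]
side call mat 0.82 [492.  31.   3.]
side call spout 0.83 [ 531. -176.  183.]
side call tap_axis 0.76 [ 520. -286.  257.]
side call tap_grip 0.44 [ 444. -283.  259.]
side call gourd_dark 0.9 [729. -90.  -0.]
side call gourd_dark 0.43 [490.  27.   0.]
side call gourd_dark 0.42 [708.  89.  -2.]
side call gourd_dark 0.2 [ 528. -177.  181.]
side call gourd_green 0.88 [702.  91.  -4.]
side call tin 0.86 [719. 234.  -0.]
```

View pics/both0.png

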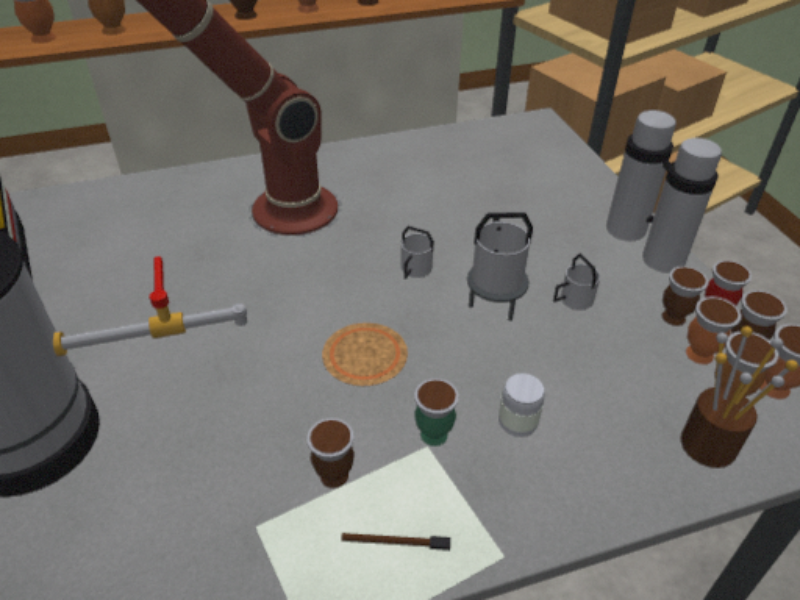

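View pics/s0.png

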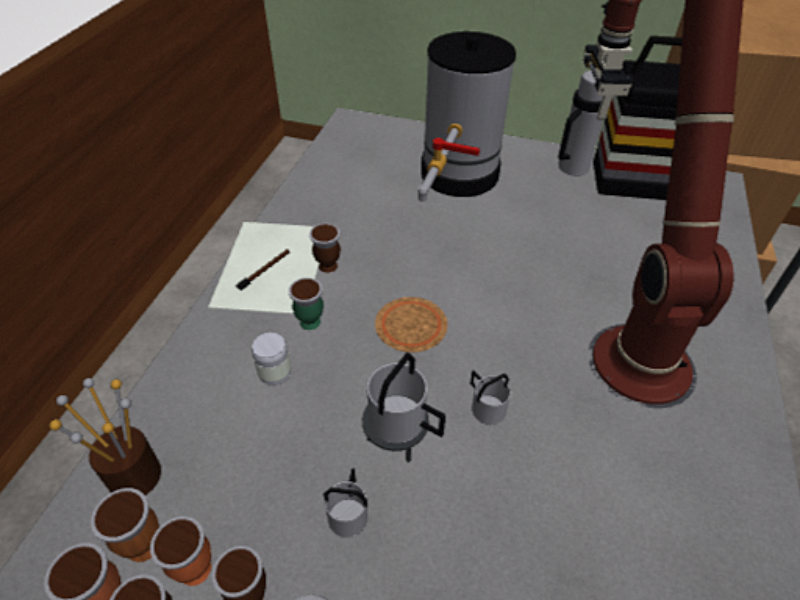

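The scene view shows the large jug on its stand near (500,265), the mat at (365,352), the pipe tip at (240,315) and the red lever across the pipe at (158,280). The side view confirms that the jug's D-handle points towards the robot base.

World estimates:
- **Jug:** (441, 316), with its handle at yaw of about 164°.
- **Mat:** (492, 32).
- **Spout:** (532, -178), with the urn's +y at about 85°.

The heights agree with the listed sizes. I'll move now, going up and around the lever and pipe.

Emit:
apply_moves([
  [[-1,0,0,0.06,0,0,0],[-1,0.01,0.02,0.115,0,0,5],[-1,0.03,0.075,0.135,0,0,10],[-1,0.05,0.13,0.135,0,0,16],[-1,0.07,0.185,0.135,0,0,23],[-1,0.09,0.235,0.135,0,0,30],[-1,0.12,0.285,0.135,0,0,37],[-1,0.15,0.335,0.135,0,0,44],[-1,0.18,0.385,0.135,0,0,51],[-1,0.21,0.435,0.135,0,0,57]],
])

```text
time: 3.85
tcp_pos: [395.8, -186.4, 354.1]
tool_rot: [179.9, 0.0, 73.7]
wrist_force: [0.3, 0.0, 0.6]
opening: 0.998
grasp_force: 0.0
```

Emit:
apply_moves([
  [[-1,0.01,0.06,0,0,0,0],[-1,0.02,0.12,0,0,0,0],[-1,0.03,0.18,0,0,0,0],[-1,0.04,0.24,0,0,0,0],[-1,0.045,0.3,0,0,0,0],[-1,0.045,0.36,0,0,0,0],[-1,0.045,0.42,0,0,0,0],[-1,0.045,0.47,0,0,0,0],[-1,0.045,0.5,0,0,0,0],[-1,0.045,0.5,0,0,0,0]],
])

```text
time: 5.1
tcp_pos: [439.0, 314.4, 353.4]
tool_rot: [-179.9, -0.1, 73.8]
wrist_force: [0.3, -1.0, -0.1]
opening: 1.001
grasp_force: 0.0
```

```bash
cat > w.py <<'E'
from h import *
import sys
s=observe(); im,d=read_camera('wrist')
if sys.argv[1]!='-': cv2.imwrite(f'pics/{sys.argv[1]}.png',im[:,:,::-1])
print(np.round(s['tcp_pos'],1),np.round(s['tool_rot'],1),s['time'])
pts('wrist',sys.argv[2:],s=s)
E
python3 w.py w1 jug jug_top jug_side
```

```text
[439.  314.4 353.4] [-1.799e+02 -1.000e-01  7.380e+01] 5.1
wrist call jug 0.88 [436. 317.  69.]
wrist call jug 0.59 [471. 484.   5.]
wrist call jug 0.58 [289. 199.   3.]
wrist call jug_top 0.81 [479. 482. 101.]
wrist call jug_top 0.77 [282. 205. 102.]
wrist call jug_top 0.62 [438. 318. 220.]
wrist call jug_side 0.96 [483. 426.  38.]
wrist call jug_side 0.68 [330. 163.  42.]
wrist call jug_side 0.63 [351. 342. 131.]
```

View pics/w1.png

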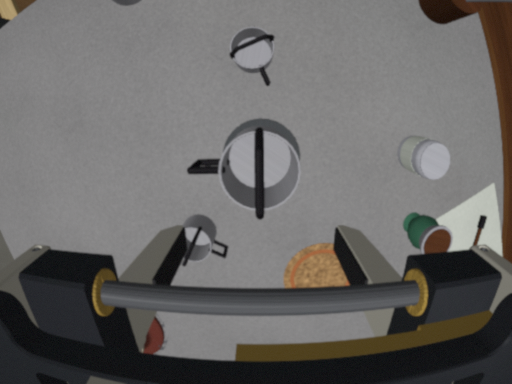

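The picture shows the hoop bar running vertically at column 260, midway between the fingers. The D-handle is at (207,166), so the tool is aligned with the jug. I'll descend and grip.

Emit:
apply_moves([
  [[-1,0.001,0.003,-0.05,0,0,0],[-1,0.001,0.003,-0.1,0,0,0],[-1,0.001,0.003,-0.14,0,0,0],[-1,0.001,0.003,-0.152,0,0,0],[-1,0.001,0.003,-0.152,0,0,0],[1,0.001,0.003,-0.152,0,0,0],[1,0.001,0.003,-0.152,0,0,0],[1,0.001,0.003,-0.152,0,0,0],[1,0.001,0.003,-0.152,0,0,0],[1,0.001,0.003,-0.152,0,0,0]],
], squeeze=35)

```text
time: 6.55
tcp_pos: [441.1, 315.0, 201.7]
tool_rot: [180.0, -0.0, 73.6]
wrist_force: [0.3, -0.2, -0.7]
opening: 0.51
grasp_force: 0.0
```

Emit:
apply_moves([
  [[1,0,0,0,0,0,0],[1,0,0,0,0,0,0],[1,0,0,0,0,0,0],[1,0,0,0,0,0,0],[1,0,0,0,0,0,0],[1,0,0,0,0,0,0]],
])

```text
time: 7.3
tcp_pos: [440.6, 315.3, 201.7]
tool_rot: [-180.0, -0.0, 73.6]
wrist_force: [-2.6, 0.3, 1.1]
opening: 0.097
grasp_force: 35.0
```

Emit:
apply_moves([
  [[1,0,0,0.025,0,0,0],[1,0,0,0.05,0,0,0],[1,0.006,-0.03,0.05,0,0,-9],[1,0.013,-0.07,0.05,0,0,-19],[1,0.02,-0.11,0.05,0,0,-29],[1,0.028,-0.15,0.04,0,0,-39],[1,0.035,-0.19,0.02,0,0,-49],[1,0.042,-0.23,0,0,0,-59],[1,0.048,-0.26,-0.02,0,0,-69],[1,0.051,-0.284,-0.035,0,0,-79]],
])

```text
time: 8.55
tcp_pos: [491.3, 28.1, 164.7]
tool_rot: [179.9, 0.1, -5.9]
wrist_force: [-0.5, -0.3, -6.0]
opening: 0.096
grasp_force: 35.0
```

```bash
cat > f.py <<'E'
from h import *
import sys
for c in ['scene','side']:
    im,d=read_camera(c); cv2.imwrite(f'pics/{c}_{sys.argv[1]}.png',im[:,:,::-1])
    pts(c,sys.argv[2:])
s=observe(); print(s['tcp_pos'],s['tool_rot'],s['wrist_force'],s['opening'])
E
python3 f.py 1 jug jug_side mat
```

```text
scene call jug 0.81 [473. 484.  -0.]
scene call jug 0.8 [289. 201.   2.]
scene call jug 0.7 [491.  23.  34.]
scene call jug_side 0.91 [498. 113.  99.]
scene call jug_side 0.8 [331. 160.  40.]
scene call jug_side 0.69 [482. 424.  44.]
scene call jug_side 0.28 [721. 243.   2.]
scene call mat 0.77 [495.  32.   4.]
side call jug 0.98 [478. 481.   3.]
side call jug 0.93 [495.  34.  38.]
side call jug 0.72 [498.  31. 139.]
side call jug 0.64 [286. 203.  -0.]
side call jug_side 0.95 [501. 122.  99.]
side call jug_side 0.88 [333. 162.  42.]
side call jug_side 0.6 [485. 424.  39.]
side call mat 0.93 [490.  28.  -1.]
[492.48816333  32.59797097 167.23992307] [-1.79934238e+02 -7.83825155e-02 -5.22869168e+00] [ 0.45877591 -0.8302919  -5.27126446] 0.09486126641567376
```

The jug hangs centred over the mat, with its underside about 35 mm up. I'll lower it gently.

Emit:
apply_moves([
  [[1,0,0,-0.012,0,0,0],[1,0,0,-0.022,0,0,0],[1,0,0,-0.029,0,0,0],[1,0,0,-0.032,0,0,0],[1,0,0,-0.034,0,0,0],[1,0,0,-0.035,0,0,0],[1,0,0,-0.036,0,0,0],[1,0,0,-0.036,0,0,0]],
])

```text
time: 9.95
tcp_pos: [492.9, 31.7, 131.4]
tool_rot: [-179.9, -0.1, -5.4]
wrist_force: [-0.3, 1.3, -0.0]
opening: 0.098
grasp_force: 35.0
```

Emit:
apply_moves([
  [[0,0,0,0,0,0,0],[0,0,0,0,0,0,0],[0,0,0,0,0,0,0],[0,0,0,0,0,0,0],[0,0,0,0,0,0,0],[0,0,0,0,0,0,0],[0,0,0,0.03,0,0,0],[0,0,0,0.08,0,0,0],[0,0,0,0.13,0,0,0],[0,0,0,0.15,0,0,0]],
])

```text
time: 11.2
tcp_pos: [493.4, 31.3, 283.8]
tool_rot: [-179.9, -0.3, -5.4]
wrist_force: [-0.6, -0.9, -0.5]
opening: 0.5
grasp_force: 0.0
```

```bash
python3 f.py 2 jug jug_side jug_top; python3 w.py w2 jug jug_side jug_top
```

```text
scene call jug 0.71 [291. 203.   3.]
scene call jug 0.63 [490.  27.   2.]
scene call jug 0.58 [476. 485.  -1.]
scene call jug_side 0.79 [327. 164.  40.]
scene call jug_side 0.57 [499. 118.  62.]
scene call jug_top 0.63 [475. 483. 100.]
scene call jug_top 0.61 [498.  32. 148.]
scene call jug_top 0.58 [283. 204.  98.]
side call jug 0.64 [474. 483.   2.]
side call jug 0.56 [498.  31.  -1.]
side call jug_side 0.81 [482. 427.  35.]
side call jug_side 0.77 [329. 165.  41.]
side call jug_side 0.61 [502. 120.  58.]
side call jug_top 0.93 [476. 483. 104.]
side call jug_top 0.81 [284. 201. 103.]
side call jug_top 0.73 [494.  33. 150.]
side call jug_top 0.33 [722. 239.   4.]
[491.38674531  30.84662946 279.26052145] [ 1.79977617e+02  1.66921036e-01 -5.44453760e+00] [ 0.34519273 -0.04816222  0.79162444] 0.5029619105624628
[491.4  30.8 279.3] [180.    0.2  -5.4] 11.6
wrist call jug 0.88 [474. 480.   4.]
wrist call jug 0.87 [493.  34.  -2.]
wrist call jug_side 0.87 [485. 426.  41.]
wrist call jug_side 0.58 [501. 123.  60.]
wrist call jug_top 0.59 [493.  33. 147.]
```

The jug stands at (493, 32, 0) with its handle at (501, 120), yaw about 85°, upright and let go. Next I'll turn the tool by 90° and move over the side handle.

Emit:
apply_moves([
  [[0,0.001,0.01,0,0,0,10],[0,0.002,0.02,0,0,0,20],[0,0.003,0.03,0,0,0,30],[0,0.004,0.045,0,0,0,40],[0,0.005,0.06,0,0,0,50],[0,0.007,0.075,0,0,0,60],[0,0.009,0.089,0,0,0,70],[0,0.009,0.089,0,0,0,80],[0,0.009,0.089,0,0,0,90],[0,0.009,0.089,-0.03,0,0,90]],
])

```text
time: 13.05
tcp_pos: [502.8, 120.7, 251.9]
tool_rot: [179.7, -0.1, 84.6]
wrist_force: [-0.4, 0.1, -0.4]
opening: 0.498
grasp_force: 0.0
```

```bash
python3 w.py w3 jug jug_side jug_top spout tap_axis tap_grip mat
```

```text
[502.8 120.7 251.9] [ 1.797e+02 -1.000e-01  8.460e+01] 13.05
wrist call jug 0.96 [491.  34.  -1.]
wrist call jug 0.72 [286. 201.  -3.]
wrist call jug_side 0.63 [503. 123.  59.]
wrist call jug_side 0.62 [328. 162.  42.]
wrist call jug_top 0.94 [285. 203. 102.]
wrist call jug_top 0.8 [491.  35. 149.]
```

View pics/w3.png

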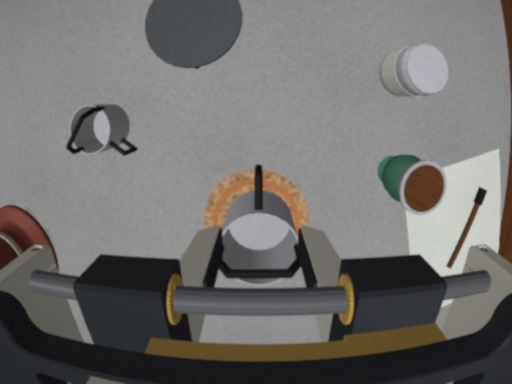

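The D-handle bar is at column 259, rows 165–205, centred between the fingers. I'll descend and pinch it.

Emit:
apply_moves([
  [[0,0,0.001,-0.06,0,0,0],[0,0,0.001,-0.12,0,0,0],[0,0,0.001,-0.16,0,0,0],[0,0,0.001,-0.19,0,0,0],[0,0,0.001,-0.205,0,0,0],[0,0,0.001,-0.205,0,0,0],[1,0,0.001,-0.205,0,0,0],[1,0,0.001,-0.205,0,0,0],[1,0,0.001,-0.205,0,0,0],[1,0,0.001,-0.205,0,0,0]],
], squeeze=50)

```text
time: 14.7
tcp_pos: [501.3, 120.9, 46.0]
tool_rot: [180.0, -0.0, 84.5]
wrist_force: [0.1, -0.5, 0.1]
opening: 0.117
grasp_force: 0.0
```

Emit:
apply_moves([
  [[1,0,0,0,0,0,0],[1,0,0,0,0,0,0],[1,0,0,0,0,0,0],[1,0,0,0,0,0,0],[1,0,0,0,0,0,0]],
])

```text
time: 15.32
tcp_pos: [501.4, 121.0, 45.9]
tool_rot: [180.0, -0.0, 84.5]
wrist_force: [0.2, -0.6, 4.5]
opening: 0.099
grasp_force: 50.0
```

```bash
python3 f.py 3 jug jug_side jug_top spout tap_axis tap_grip
```

```text
scene call jug 0.8 [471. 485.  -3.]
scene call jug 0.76 [492.  29.   2.]
scene call jug_side 0.86 [480. 426.  41.]
scene call jug_side 0.57 [498. 118.  63.]
scene call jug_top 0.91 [497.  33. 149.]
scene call jug_top 0.67 [474. 481. 100.]
scene call jug_top 0.57 [443. 319.  -0.]
scene call spout 0.62 [ 532. -176.  183.]
scene call spout 0.26 [734. -84.  -3.]
scene call tap_axis 0.65 [ 520. -286.  255.]
scene call tap_axis 0.39 [701.  96.  -2.]
scene call tap_axis 0.31 [ 531. -177.  183.]
scene call tap_grip 0.5 [ 448. -286.  258.]
side call jug 0.9 [476. 482.   5.]
side call jug 0.8 [498.  32.   3.]
side call jug 0.68 [283. 204.  -2.]
side call jug_side 0.67 [332. 165.  41.]
side call jug_side 0.63 [502. 120.  59.]
side call jug_top 0.88 [475. 483. 105.]
side call jug_top 0.82 [287. 199. 103.]
side call jug_top 0.69 [704.  89.  -1.]
side call jug_top 0.53 [498.  33. 149.]
side call spout 0.58 [ 528. -176.  184.]
side call tap_axis 0.65 [ 520. -288.  261.]
[501.41407725 121.05314371  45.90365488] [ 1.79966704e+02 -1.01519719e-02  8.45483959e+01] [1.03687406 0.87356113 5.47565719] 0.10226558121700967
```

The grip is good: opening about 9 mm, 50 N. The spout is at (531, -177), so the shift needed is (+36, -209) mm with yaw unchanged. I'll slide it with the down-press taken off.

Emit:
apply_moves([
  [[1,0,0,0.001,0,0,0],[1,0.002,-0.012,0.001,0,0,0],[1,0.005,-0.03,0.001,0,0,0],[1,0.009,-0.05,0.001,0,0,0],[1,0.012,-0.07,0.001,0,0,0],[1,0.016,-0.09,0.001,0,0,0],[1,0.018,-0.1,0.001,0,0,0],[1,0.018,-0.105,0.001,0,0,0],[1,0.018,-0.105,0.001,0,0,0]],
])

```text
time: 17.15
tcp_pos: [518.6, 15.0, 46.2]
tool_rot: [-179.9, 0.1, 84.5]
wrist_force: [-0.2, -0.2, -4.2]
opening: 0.1
grasp_force: 50.0
```

```bash
python3 f.py 4 jug jug_top spout; python3 -c "
import cv2,numpy as np
a=cv2.imread('pics/scene_4.png');b=cv2.imread('pics/side_4.png')
cv2.imwrite('pics/v4.png',np.hstack([cv2.resize(a[120:320,80:330],(400,320)),cv2.resize(b[60:260,180:430],(400,320))]))"
```

```text
scene call jug 0.93 [289. 202.   3.]
scene call jug 0.84 [475. 484.  -0.]
scene call jug 0.76 [510. -77.  -0.]
scene call jug_top 0.93 [474. 479. 100.]
scene call jug_top 0.88 [288. 203.  99.]
scene call jug_top 0.79 [513. -70. 151.]
scene call spout 0.67 [ 533. -176.  179.]
scene call spout 0.34 [ 522. -287.  255.]
side call jug 0.76 [516. -73.   5.]
side call jug 0.76 [475. 485.   4.]
side call jug 0.75 [283. 201.  -3.]
side call jug_top 0.74 [285. 200. 102.]
side call jug_top 0.6 [477. 485. 101.]
side call jug_top 0.58 [512. -71. 150.]
side call spout 0.59 [ 531. -176.  181.]
[518.71695792  15.90423145  46.44709045] [-1.79947745e+02  2.29618048e-02  8.45518838e+01] [ 0.19314362 -0.9363926  -3.39603123] 0.10380571458934754
```

View pics/v4.png

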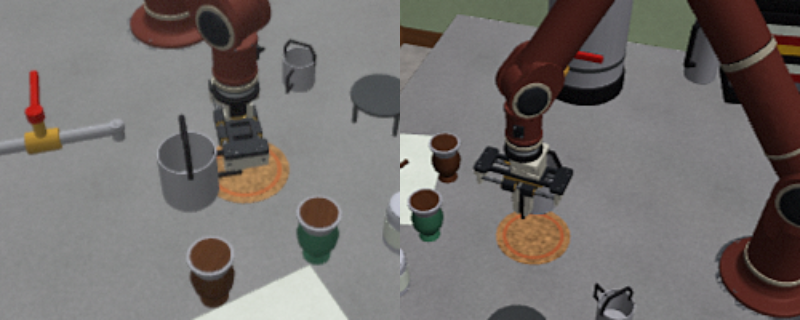

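The jug stands upright, halfway along, with the path to the spout clear. I'll continue the rest of the way.

Emit:
apply_moves([
  [[1,0.002,-0.012,0,0,0,0],[1,0.005,-0.03,0,0,0,0],[1,0.009,-0.05,0,0,0,0],[1,0.012,-0.07,0,0,0,0],[1,0.015,-0.088,0,0,0,0],[1,0.017,-0.099,0,0,0,0],[1,0.018,-0.104,0,0,0,0],[1,0.018,-0.104,-0.001,0,0,0],[1,0.018,-0.104,-0.001,0,0,0],[1,0.018,-0.104,-0.001,0,0,0]],
])

```text
time: 18.8
tcp_pos: [537.1, -88.9, 45.9]
tool_rot: [180.0, 0.1, 84.6]
wrist_force: [-1.0, -3.2, -0.5]
opening: 0.101
grasp_force: 50.0
```

```bash
python3 f.py 5 jug jug_top jug_side spout
```

```text
scene call jug 0.84 [476. 483.   1.]
scene call jug 0.6 [ 525. -184.   -2.]
scene call jug 0.55 [288. 201.   1.]
scene call jug 0.32 [491.  34.  -1.]
scene call jug_top 0.82 [286. 204.  97.]
scene call jug_top 0.76 [477. 483.  98.]
scene call jug_top 0.59 [ 532. -178.  149.]
scene call jug_top 0.45 [ 530. -176.  179.]
scene call jug_side 0.97 [482. 426.  42.]
scene call jug_side 0.87 [324. 164.  41.]
scene call jug_side 0.85 [536. -94.  61.]
scene call jug_side 0.66 [ 527. -181.    2.]
scene call spout 0.64 [ 531. -177.  179.]
side call jug 0.68 [477. 484.   2.]
side call jug 0.66 [ 532. -177.    4.]
side call jug 0.57 [280. 202.  -4.]
side call jug_top 0.98 [283. 203. 103.]
side call jug_top 0.75 [474. 483. 103.]
side call jug_top 0.57 [ 530. -178.  151.]
side call jug_top 0.37 [ 533. -180.    2.]
side call jug_side 0.88 [328. 163.  42.]
side call jug_side 0.67 [ 533. -177.  104.]
side call jug_side 0.61 [481. 423.  39.]
side call jug_side 0.54 [537. -88.  61.]
side call spout 0.71 [ 531. -178.  179.]
[537.19805286 -88.60220206  45.81330556] [1.79993985e+02 5.11766470e-02 8.45367420e+01] [-0.89332628 -4.68932919  1.29993575] 0.10238669127819568
```

The jug's axis is at (530, -178), within 2 mm of the spout, with its handle at (537, -90). I'll release it and rise straight up.

Emit:
apply_moves([
  [[0,0,0,0,0,0,0],[0,0,0,0,0,0,0],[0,0,0,0,0,0,0],[0,0,0,0,0,0,0],[0,0,0,0,0,0,0],[0,0,0,0,0,0,0],[0,0,0,0.03,0,0,0],[0,0,0,0.09,0,0,0],[0,0,0,0.15,0,0,0],[0,0,0,0.21,0,0,0]],
])

```text
time: 20.55
tcp_pos: [536.8, -88.1, 257.6]
tool_rot: [-180.0, -0.0, 84.6]
wrist_force: [1.5, -0.4, -0.5]
opening: 0.501
grasp_force: 0.0
```

Emit:
apply_moves([
  [[0,0,0,0.06,0,0,10],[0,-0.005,-0.01,0.08,0,0,20],[0,-0.015,-0.03,0.08,0,0,30],[0,-0.03,-0.05,0.08,0,0,40],[0,-0.045,-0.075,0.08,0,0,50],[0,-0.055,-0.1,0.08,0,0,60],[0,-0.065,-0.125,0.08,0,0,70],[0,-0.075,-0.15,0.08,0,0,80],[0,-0.085,-0.175,0.08,0,0,90],[0,-0.09,-0.196,0.08,0,0,94]],
])

```text
time: 21.8
tcp_pos: [446.3, -285.4, 335.3]
tool_rot: [-180.0, -0.0, 178.6]
wrist_force: [-0.7, 0.6, 0.2]
opening: 0.501
grasp_force: 0.0
```

```bash
python3 w.py w6 tap_axis tap_grip spout jug;python3 f.py 6 jug jug_side tap_grip
```

```text
[ 446.3 -285.4  335.3] [-180.    -0.   178.6] 21.8
wrist call tap_axis 0.81 [ 521. -289.  257.]
wrist call tap_grip 0.95 [ 448. -281.  255.]
wrist call spout 0.79 [ 525. -174.  179.]
wrist call jug 0.91 [ 526. -178.   -0.]
wrist call jug 0.59 [289. 198.  -1.]
scene call jug 0.9 [475. 483.  -0.]
scene call jug 0.57 [288. 202.   2.]
scene call jug_side 0.92 [328. 165.  37.]
scene call jug_side 0.83 [532. -93.  62.]
scene call jug_side 0.59 [485. 426.  41.]
scene call tap_grip 0.64 [ 445. -287.  258.]
side call jug 0.98 [ 531. -180.    2.]
side call jug 0.91 [479. 483.   2.]
side call jug 0.56 [287. 201.  -1.]
side call jug_side 0.89 [486. 430.  39.]
side call jug_side 0.63 [539. -86.  59.]
side call jug_side 0.59 [332. 160.  43.]
side call tap_grip 0.55 [ 445. -282.  255.]
side call tap_grip 0.16 [ 530. -176.  152.]
[ 447.26396137 -283.67304896  335.72804064] [-1.79981654e+02 -9.52687073e-04  1.78579977e+02] [-0.82796553 -0.47844476 -0.11304024] 0.4990361900527043
```

View pics/w6.png

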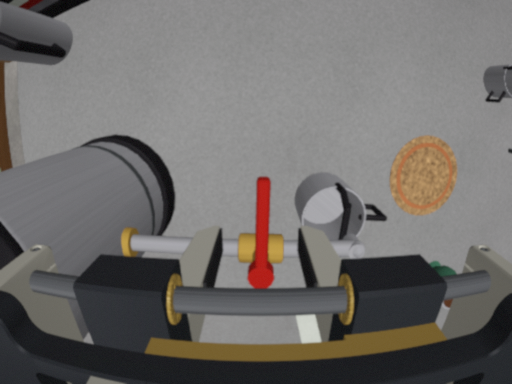

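The red lever (263,180 to 260,275) lies between the open fingers, and the jug stands under the spout at (333,205). I'll descend and close on the lever.

Emit:
apply_moves([
  [[0,0,0,-0.04,0,0,0],[0,0,0,-0.08,0,0,0],[0,0,0,-0.1,0,0,0],[0,0,0,-0.1,0,0,0],[1,0,0,-0.1,0,0,0],[1,0,0,-0.1,0,0,0],[1,0,0,-0.1,0,0,0],[1,0,0,-0.1,0,0,0],[1,0,0,-0.1,0,0,0],[1,0,0,-0.1,0,0,0]],
], squeeze=20)

```text
time: 23.7
tcp_pos: [447.3, -283.2, 236.0]
tool_rot: [179.9, 0.0, 178.6]
wrist_force: [-1.9, 2.4, 2.8]
opening: 0.126
grasp_force: 20.0
```

Emit:
apply_moves([
  [[1,0.0015,0.012,0,0,0,-9.5],[1,0.005,0.024,0,0,0,-19],[1,0.0105,0.0345,0,0,0,-28.5],[1,0.0175,0.0445,0,0,0,-38],[1,0.026,0.0535,0,0,0,-47.5],[1,0.036,0.0605,0,0,0,-57],[1,0.047,0.0655,0,0,0,-66.5],[1,0.0585,0.069,0,0,0,-76],[1,0.0705,0.0705,0,0,0,-85.5],[1,0.08,0.0705,0,0,0,-93]],
])

```text
time: 24.95
tcp_pos: [525.5, -212.5, 235.7]
tool_rot: [-179.7, 0.0, 85.4]
wrist_force: [-14.0, 2.7, 9.2]
opening: 0.131
grasp_force: 20.2
```

Emit:
apply_moves([
  [[1,0,0,0,0,0,0],[1,0,0,0,0,0,0],[1,0.003,-0.0005,0,0,0,-1.5],[1,0.003,-0.0005,0,0,0,-1.5]],
])

```text
time: 25.45
tcp_pos: [525.4, -212.7, 235.7]
tool_rot: [-179.3, 0.0, 84.2]
wrist_force: [-10.2, 2.8, 9.0]
opening: 0.13
grasp_force: 20.3
```

```bash
python3 f.py 7 tap_grip jug jug_side
```

```text
scene call jug 0.94 [290. 202.  -1.]
scene call jug 0.77 [ 527. -184.   -2.]
scene call jug 0.57 [471. 484.   0.]
scene call jug_side 0.88 [482. 425.  42.]
scene call jug_side 0.7 [534. -93.  63.]
scene call jug_side 0.7 [326. 164.  42.]
scene call jug_side 0.26 [ 523. -287.  255.]
side call tap_grip 0.37 [ 522. -214.  257.]
side call jug 0.91 [ 531. -179.    2.]
side call jug 0.81 [282. 200.  -3.]
side call jug 0.71 [475. 480.   2.]
side call jug_side 0.9 [540. -91.  59.]
side call jug_side 0.8 [330. 161.  40.]
side call jug_side 0.62 [484. 426.  39.]
[ 525.37088398 -212.6862742   235.68075546] [-1.79331411e+02  3.19373512e-02  8.42142361e+01] [-10.11341877   3.51461362   8.61118321] 0.1344016074366848
```

The lever has met its stop: the position is steady with a 10–14 N reaction. I'll release and rise.

Emit:
apply_moves([
  [[0,0,0,0,0,0,0],[0,0,0,0,0,0,0],[0,0,0,0,0,0,0],[0,0,0,0,0,0,0],[0,0,0,0,0,0,0],[0,0,0,0.03,0,0,0],[0,0,0,0.07,0,0,0],[0,0,0,0.11,0,0,0],[0,-0.02,0.04,0.13,0,0,0],[0,-0.04,0.08,0.13,0,0,0]],
])

```text
time: 27.1
tcp_pos: [490.9, -132.9, 367.4]
tool_rot: [179.7, -0.0, 84.0]
wrist_force: [-0.4, 0.6, -0.0]
opening: 0.498
grasp_force: 0.0
```

```bash
python3 w.py w8 tap_axis tap_grip spout jug jug_side;python3 f.py 8 jug jug_side tap_axis tap_grip
```

```text
[ 490.9 -132.9  367.4] [179.7  -0.   84. ] 27.1
wrist call tap_axis 0.64 [ 517. -289.  252.]
wrist call tap_grip 0.58 [ 526. -214.  258.]
wrist call spout 0.85 [ 523. -177.  184.]
wrist call jug 0.63 [ 527. -175.   -2.]
wrist call jug_side 0.84 [533. -87.  58.]
wrist call jug_side 0.68 [ 526. -179.    1.]
wrist call jug_side 0.57 [330. 162.  44.]
scene call jug 0.77 [292. 201.   2.]
scene call jug 0.59 [ 526. -183.   -0.]
scene call jug 0.57 [475. 481.   2.]
scene call jug_side 0.64 [535. -92.  63.]
scene call jug_side 0.6 [488. 422.  44.]
scene call tap_axis 0.55 [ 519. -286.  254.]
scene call tap_grip 0.82 [ 527. -213.  260.]
side call jug 0.85 [283. 201.   0.]
side call jug 0.82 [475. 484.   5.]
side call jug 0.7 [ 535. -178.    4.]
side call jug_side 0.81 [330. 165.  43.]
side call jug_side 0.68 [483. 427.  38.]
side call jug_side 0.64 [537. -89.  57.]
side call jug_side 0.32 [ 529. -178.  182.]
side call tap_axis 0.98 [ 522. -284.  256.]
side call tap_grip 0.64 [ 520. -214.  257.]
[ 490.18942988 -134.12594766  365.55415736] [-1.79989519e+02 -1.11347554e-02  8.40435697e+01] [-0.01104892 -0.52882709 -0.30896864] 0.501679710317496
```

View pics/w8.png

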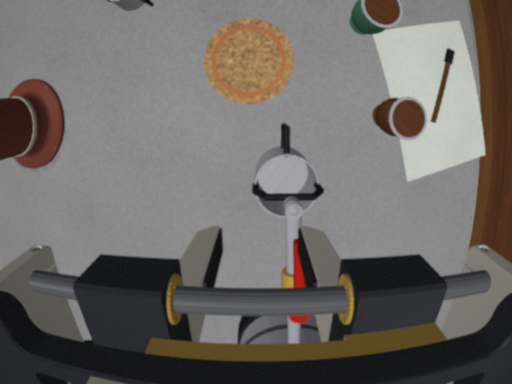

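The lever now lies along the pipe (298,240 to 300,318), and the jug is under the spout with its handle pointing away. One numeric check of the lever angle from depth, then I'll sign off.

```bash
python3 - <<'E'
from h import *
for c in ['scene','side']:
    im,d=read_camera(c); k=calibration(c); im=im.astype(int)
    m=(im[...,0]>120)&(im[...,1]<50)&(im[...,2]<50)&(d>0)
    v,u=np.nonzero(m); z=d[m]
    P=np.c_[(u-k['cx'])*z/k['fx'],(v-k['cy'])*z/k['fy'],z]
    W=P@R.from_euler('xyz',k['rotation'],degrees=True).as_matrix().T+k['origin']
    W=W[(np.linalg.norm(W[:,:2]-[521,-286],axis=1)<110)&(W[:,2]>243)&(W[:,2]<268)]
    far=W[W[:,1]>-262]; vx,vy,x0,y0=cv2.fitLine(far[:,:2].astype(np.float32),cv2.DIST_HUBER,0,.01,.01).ravel()
    print(c,len(far),'lever angle',np.degrees(np.arctan2(vy,vx))%180,'at',x0,y0)
E
```

```text
scene 78 lever angle 87.833885 at 527.16504 -228.01224
side 36 lever angle 84.90118 at 522.1023 -235.2912
```

```bash
python3 -c "
from h import *
print(sign_off())"
```

```text
the job is handed in; nothing more can be done
None
```

The job is handed in, with no verdict returned: the jug stands within about 5 mm of the spout axis with its handle away from the urn, and the tap was turned until it met its stop, measuring about 2° from the pipe line.

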